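Reset the bypass throttle valve: shut to the seat, back off two turns, keep hold

ROBOT

A 6-joint arm with a two-finger parallel gripper is mounted at the origin on the work surface. World frame = base frame: x ahead of the robot, y to its left, z up, the work surface at z = 0. Lengths are in mm, angles in rad, forces in N, time in s.
With the tool pointing down it reaches from about 350 to 875 mm from the base axis. Payload 4.2 kg.
Tool frame: the origin (TCP) lies midway between the tips of the shut fingers; the grasp point (between the pads) lies 19 mm behind it; z points along the fingers, y is the direction in which the jaws open and shut (so a half turn about z gives the same grasp; the last joint's range is limited). The gripper opens to 87 mm and grips with 3 to 60 N. Pads are 19 mm wide; open, the fingers measure 117 mm over their backs; the gripper's body (75 mm by 190 mm) begins 51 mm behind the grasp point.
Start: joints at [-0.864, 0.385, 0.008, 0, -1.194, -0.259], TCP at [270.626, -563.348, 222.55] pointing down, gripper open.
Joint ranges: [-3.14, 3.14], [-1.21, 2.06], [-1.07, 1.41], [-3.16, 2.05], [-2.99, -0.16], [-3.1, 3.1]. Speed limits (rad/s): [2.79, 2.79, 3.14, 3.14, 3.14, 3.14].

INTERFACE

Orientations are given as [roll, pitch, yaw] about the fixed x, y, z axes, in that order (R = Rz(yaw) Ry(pitch) Rx(roll)).
In Python, from rig import get_state, snapshot, hand_in, search_frame, regions_of, place_of gives the robot as it stands. The module is installed in compiled form; this text tells all that it offers.
- The arm moves only by the shell command python3 -m handwheel 'ROWS' [OPENING]. ROWS is text: rows parted by semicolons, each of 4 numbers parted by spaces: the shift along the tool's x, y, z in m, then the turn about the tool's z in rad. In form: x y z turn; .... A call has 1 to 20 rows; each row shifts and turns the commanded pose from where the row before left it, along the tool's axes as they then stand; what a row does not reach is not made up. A row lasts 1/12 s, in which the tool goes at most 41.7 mm and 7.16 degrees, less where a joint would pass 70% of its speed; a pose out of reach is approached as far as the arm can. A call with a gripper value outside its range is refused whole. OPENING is the closure, from 0 (fully open) to 1 (shut), set as the call begins (- or left out, the last holds). The fingers move at their own pace and stop on an object; the grip force is fixed at half the most. Time passes only in rows, so rows that do not move let the fingers close. It gives the time, the measured TCP pose, the force and the opening at its end, in the units of the state.
- get_state(): the state, without advancing time (a new reading comes with each control period).
- snapshot(name): name is "scene" or "top"; returns a dict with "img" (480x640x3 uint8, blue, green, red), "fx", "fy", "cx", "cy" (pixels), "rvec" (rotation vector, rad) and "tvec" (3), from world to camera coordinates, as OpenCV has them. Camera axes: x right, y down, z forward; pixel columns grow to the right and rows downward; lengths in mm; the calibration is good to about 2 mm. A picture is of the moment at which its call begins. There is no depth.
- hand_in(): hands the job in, once; it reports no verdict.
Trained networks look in a picture, given as the dict that the camera call returned (one of the last four; its "shot" number tells which), for a name from the list of things; names that differ only in an ending like _2 or _b are one class to them, and where a whole thing is asked for, a point or a joint stands for the part that bears it (a point fixed in the world has none). Each returns a list of dicts, best first, with "confidence" (0 to 1); they miss things now and then, are a little off and sometimes report something else, mostly with a low value. They report only what shows in the picture. A call takes as long as a camera call.
- search_frame(label, picture): "position" ([row, column] in pixels, amid what is visible of it).
- regions_of(label, picture): "mask" (480x640 bool, what is visible of it) and "position" ([row, column] in pixels, amid what is visible of it).
- place_of(label, picture): "position" ([row, column] in pixels: a listed point, or the origin of a listed thing).
The state is a dict: "t": time; "q": joint angles; "dq": joint speeds; "joint_efforts": joint torques, N m; "tool_pos": TCP position; "ee_rot": TCP orientation; "force": force on the tool from outside, world axes, zero at the start; "wrist_torque": the same for the moment, N m; "grip_width": finger opening in mm.
Only numpy, scipy, OpenCV 4.12 (cv2) and the standard library are available. Lean on these libraries where they do the work, as an engineer would, in place of code of your own. Each camera call takes 0.05 s, during which the arm holds its last target.

TASK

Reset the bypass throttle valve: turn its red handwheel clockwise until the valve is fully shut against its stop, then back it off exactly two full turns without running past. Finish with the handwheel's black revolving handle still gripped in the fingers and held still, so the setting cannot creep while a colleague tightens the lock nut. Leave the wrench, the highlighter and the stapler where they lie.

Things in the scene. Friction and masses are not known exactly. Their poses are not given: they have to be found in the camera images.
- valve_axis (a point): Fixed point of the blue flanged globe valve, on its upright stem axis, about 170 mm above the bench, at the middle of the red handwheel's rim when shut. x across the pipe, y along the pipe towards the gauge, z up. Valve, its 130 x 360 mm steel plate, pipes and gauge are bolted down, all lower than 155 mm above the bench.
- valve_wheel (a joint): Angle (rad) of the red handwheel, 124 mm over its rim: 0 = shut on a hard stop, growing as it opens, anticlockwise from above; a turn = 6.283. At q the handle lies q anticlockwise from valve_axis's x axis. Starts 0.4 to 1.4 turns open, opens to 4. Rises 2 mm per turn. About 0.2 N m of packing friction (4 N at the handle) keeps it where it is left.
- valve_handle: Black upright round handle on the handwheel's rim, 24 mm in diameter, 55 mm tall, 55 mm from the stem axis. Origin at the centre of its lower end, 7.5 mm above the middle of the rim; z up. It spins freely on its pin, so fingers that do not turn can carry it round in a circle. Nothing else on the valve stands as high as its lower end.
- handle_grip (a point): Point on the centre line of the black handle, 30 mm above its lower end and 25 mm below its top: where to grip it.
- wrench: Steel open-ended wrench, 190 mm long, lying flat; bystander. Origin at the middle of its underside, x along it.
- highlighter: Yellow highlighter pen with black cap, 120 mm long, 17 mm thick, lying; bystander. Origin on its underside near the middle, x along it towards the cap.
- stapler: Red and black desk stapler, 135 x 36 x 50 mm; bystander. Origin at the middle of its underside, x along it.

How it is judged:
By the outcome, as a careful person would: the job done as asked, in the order asked, and still so for the second after the job is handed in, while the arm keeps its last pose, push and grip.
It also fails if it takes over 58 s, if anything falls off the work surface, if the arm or the gripper's body presses on something with over 40 N, if the wrist force passes 120 N, or if a joint passes its speed limit or range.

## Working session

There is one attempt and no reset: what is moved stays moved. The work goes in short steps, Python scripts to look and compute and a shell command to move; the robot and the scene stay as the last step left them, time stands still between calls to the robot, and variables do not carry over. Pictures are saved under pics/ and viewed, and the job is handed in when it is done.

```bash
mkdir -p pics
cat > h.py <<'E'
from rig import *
import numpy as np, cv2
def proj(p,s):
    a,_=cv2.projectPoints(np.array(p,float).reshape(-1,3),np.array(s["rvec"],float),np.array(s["tvec"],float),K(s),None); return a.reshape(-1,2)
def K(s): return np.array([[s["fx"],0,s["cx"]],[0,s["fy"],s["cy"]],[0,0,1.]])
def ray(rc,s):
    R,_=cv2.Rodrigues(np.array(s["rvec"],float)); t=np.array(s["tvec"],float).reshape(3)
    d=R.T@np.linalg.inv(K(s))@np.array([rc[1],rc[0],1.]); return -R.T@t,d/np.linalg.norm(d)
def onz(rc,s,z):
    c,d=ray(rc,s); return c+d*(z-c[2])/d[2]
def tri(rays):
    A=0;b=0
    for c,d in rays:
        P=np.eye(3)-np.outer(d,d);A=A+P;b=b+P@c
    return np.linalg.solve(A,b)
E
python3 - <<'E'
from h import *
st=get_state(); print(st)
S={}
for n in("scene","top"):
    s=snapshot(n);S[n]=s;cv2.imwrite(f"pics/{n}0.png",s["img"])
    print(n,s["fx"],ray((240,320),s))
for l in("valve_axis","handle_grip","valve_handle"):
    rr=[]
    for n in S:
        p=place_of(l,S[n]);print(l,n,[(q["position"],round(q["confidence"],2)) for q in p[:2]])
        if p: rr.append(ray(p[0]["position"],S[n]))
    if len(rr)==2:
        x=tri(rr);print(x,[proj(x,S[n]) for n in S])
E
```

```text
{'t': 0.0, 'q': array([-8.64425303e-01,  3.85559047e-01,  6.60767575e-03, -5.25704063e-04,
       -1.19400626e+00, -2.58576986e-01]), 'dq': array([ 0.00161699, -0.00030298,  0.00034511, -0.00105755, -0.00043722,
       -0.00188124]), 'joint_efforts': array([ 4.19445987e-04, -3.90667927e+01,  1.87408018e+01,  4.21987206e+00,
        1.09705466e-02, -1.93835481e-04]), 'tool_pos': array([ 270.35130894, -562.81801563,  221.44704518]), 'ee_rot': array([ 3.13937826e+00, -8.04995522e-05, -2.69399248e+00]), 'force': array([0.0775674 , 0.20377678, 0.43240017]), 'wrist_torque': array([-0.00436795,  0.01318793, -0.00930062]), 'grip_width': 87.04958492469191}
scene 486.8337704311994 (array([1369.53901874,  129.86865561,  625.61464673]), array([-0.84562265, -0.13628437, -0.51609002]))
top 507.78141509649714 (array([ 465.80745227,   12.57632307, 1094.69369019]), array([ 0.12961423,  0.02773943, -0.99117641]))
valve_axis scene [([214.8, 295.5], 0.75)]
valve_axis top [([272.7, 374.8], 0.94)]
[528.09677271 -58.30808532 167.93272423] [array([[293.25976447, 214.69272382]]), array([[372.36169142, 273.06843996]])]
handle_grip scene [([188.1, 291.5], 0.79), ([340.6, 229.5], 0.23)]
handle_grip top [([299.4, 382.9], 0.61)]
[479.79908604 -71.91886398 203.3844281 ] [array([[290.28836044, 188.03390398]]), array([[381.48504314, 299.61825465]])]
valve_handle scene [([198.3, 292.9], 0.63)]
valve_handle top [([300.9, 380.6], 0.5)]
[477.48980413 -70.49676005 179.07122675] [array([[291.84484367, 198.24779043]]), array([[379.3831602 , 301.08508676]])]
```

View pics/scene0.png

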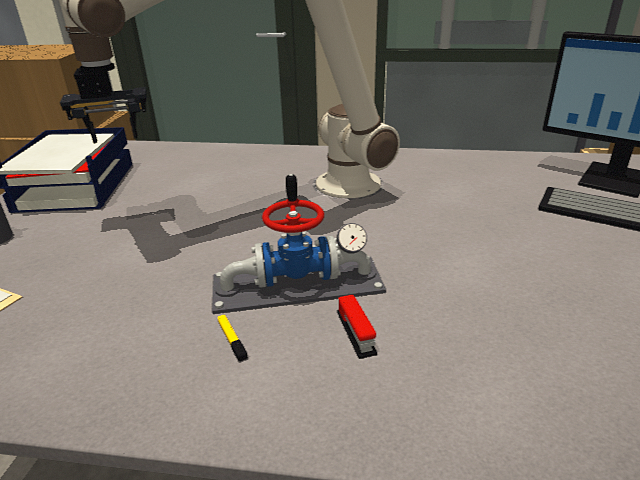

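View pics/top0.png

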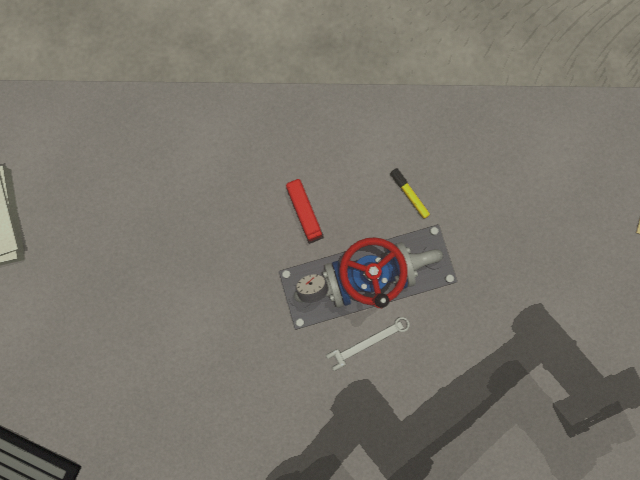

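```bash
cat > fit.py <<'E'
from h import *
from scipy.optimize import least_squares
def measure(S,tag=None,verbose=True):
    # red rim mask near the wheel, outer contour -> outer ellipse model
    cs={}
    for n,s in S.items():
        im=s["img"].astype(int); b,g,r=im[...,0],im[...,1],im[...,2]
        m=((r>90)&(g<60)&(b<60)).astype(np.uint8)
        c0=proj([528,-58,170],s)[0]; yy,xx=np.mgrid[:480,:640]
        m[(np.hypot(xx-c0[0],yy-c0[1])>55)]=0
        _,lab,stt,_=cv2.connectedComponentsWithStats(m,connectivity=8)
        k=1+np.argmax(stt[1:,4]); m=(lab==k).astype(np.uint8)
        c=max(cv2.findContours(m,cv2.RETR_EXTERNAL,cv2.CHAIN_APPROX_NONE)[0],key=cv2.contourArea).reshape(-1,2)
        cs[n]=cv2.convexHull(c).reshape(-1,2).astype(float)
        if verbose: print(n,m.sum(),c.min(0),c.max(0))
    th=np.linspace(0,2*np.pi,181)[:-1]
    ph=np.linspace(0,2*np.pi,13)[:-1]
    def model(p,s,rt=6):
        # torus hull
        T,P=np.meshgrid(th,ph); rr=62-rt+rt*np.cos(P)
        pts=np.stack([p[0]+rr*np.cos(T),p[1]+rr*np.sin(T),p[2]+rt*np.sin(P)],-1)
        return cv2.convexHull(proj(pts,s).astype(np.float32)).reshape(-1,1,2)
    def res(p):
        o=[]
        for n,s in S.items():
            h=model(p,s)
            o+= [cv2.pointPolygonTest(h,(float(a),float(b)),True)-.3 for a,b in cs[n]]
        return np.array(o)
    f=least_squares(res,[528,-58,170],loss="soft_l1",f_scale=1,diff_step=1e-3)
    if verbose: print("rim centre",f.x,"rms",np.sqrt(np.mean(res(f.x)**2)))
    return f.x
E
python3 - <<'E'
from fit import *
S={n:snapshot(n) for n in("scene","top")}
c=measure(S)
for n in S:
    m=regions_of("valve_handle",S[n])
    for q in m[:1]:
        k=q["mask"];ys,xs=np.nonzero(k);print(n,"handle mask",k.sum(),xs.min(),xs.max(),ys.min(),ys.max(),xs.mean(),ys.mean(),q["confidence"])
s=S["top"]
print("axis on place z170:",onz((272.7,374.8),s,170))
# plate bolts (px col,row)
for x,y in [(286,274),(434,230),(450,279),(300,323)]: print(onz((y,x),s,12))
cv2.imwrite("pics/topz.png",cv2.resize(s["img"][200:345,260:470],None,fx=3.8,fy=3.8,interpolation=cv2.INTER_CUBIC))
s=S["scene"];cv2.imwrite("pics/scz.png",cv2.resize(s["img"][160:320,200:400],None,fx=3.7,fy=3.7,interpolation=cv2.INTER_CUBIC))
E
```

```text
scene 1130 [262 199] [323 232]
top 1664 [340 238] [406 307]
rim centre [531.8141032  -59.02585495 169.68951512] rms 0.5743196551032352
scene handle mask 278 285 296 174 200 290.6007194244604 187.35971223021582 0.57
top handle mask 155 375 389 294 307 381.8838709677419 300.56129032258065 0.44
axis on place z170: [528.72110674 -62.56669066 170.        ]
[532.71620024 113.87017681  12.        ]
[ 633.79225262 -201.21353091   12.        ]
[ 529.45211086 -234.48287854   12.        ]
[429.92402391  81.07265043  12.        ]
```

View pics/topz.png

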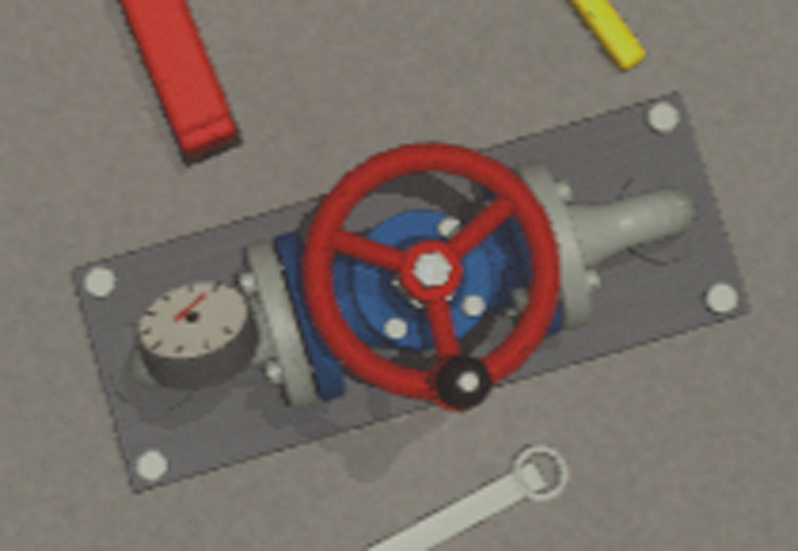

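View pics/scz.png

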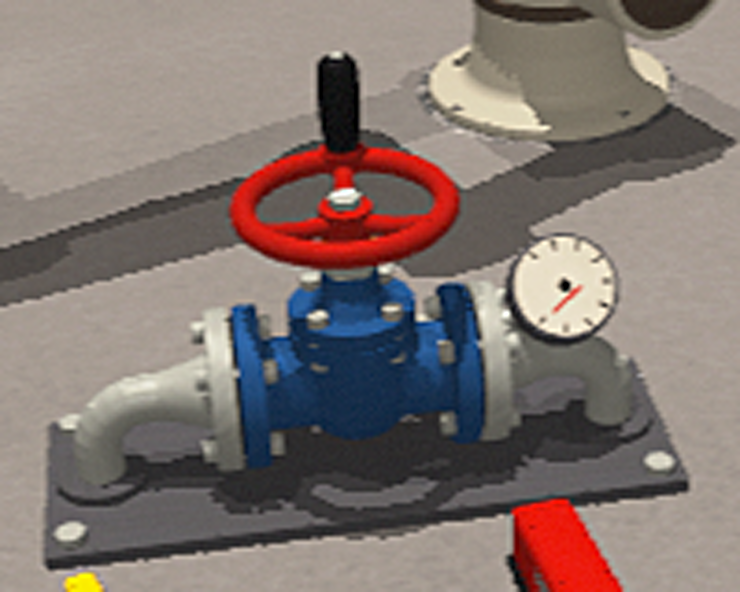

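Run:
```python
from h import *
P=np.array([[532.7,113.9],[633.8,-201.2],[529.5,-234.5],[429.9,81.1]])
print(P.mean(0)); d=(P[0]-P[1])+(P[3]-P[2]); print(d, np.degrees(np.arctan2(d[1],d[0]))-90)
d=(P[1]-P[2])+(P[0]-P[3]);print(np.degrees(np.arctan2(d[1],d[0])))
S={n:snapshot(n) for n in("scene","top")}
c=np.array([530.5,-59.5,170])
# predicted handle top/bottom for centre + angle
from scipy.optimize import least_squares
obs={"scene":[(290.6,187.4)],"top":[(381.9,300.6)]}
for a in (185,190,195,200):
    a=np.radians(a)
    for nm,h in(("low",8.5),("mid",36),("top",63.5)):
        p=c+[55*np.cos(a),55*np.sin(a),h]
        print(round(np.degrees(a)),nm,[proj(p,S[n])[0].round(1) for n in S])
```

```text
[531.475 -60.175]
[-200.7  630.7] 17.651999045015117
17.701496221507732
185 low [array([295. , 198.2]), array([375.9, 302. ])]
185 mid [array([294.3, 186.2]), array([377.2, 301.9])]
185 top [array([293.5, 173.8]), array([378.6, 301.7])]
190 low [array([292.6, 198.3]), array([378.5, 301.7])]
190 mid [array([291.9, 186.2]), array([380. , 301.6])]
190 top [array([291.2, 173.8]), array([381.5, 301.4])]
195 low [array([290.3, 198.4]), array([381.2, 301.2])]
195 mid [array([289.6, 186.3]), array([382.7, 301. ])]
195 top [array([288.8, 173.9]), array([384.3, 300.8])]
200 low [array([288. , 198.6]), array([383.7, 300.4])]
200 mid [array([287.2, 186.5]), array([385.3, 300.2])]
200 top [array([286.4, 174.1]), array([387., 300.])]
```

```bash
python3 -m handwheel '0 0 -0.01 0.112; 0 0 -0.01 0.112; 0 0 -0.01 0.112; 0 0 -0.01 0.112; 0 0 0 0' 0
```

```text
t: 1.12
tool_pos: [271.1, -564.4, 265.1]
ee_rot: [-3.138, 0.002, 3.14]
force: [0.3, 0.2, 1.0]
grip_width: 87.3
```

```bash
python3 -m handwheel '-0.006 0.015 0 0; -0.0125 0.0295 0 0; -0.0125 0.0295 0 0; -0.0125 0.0295 0 0; -0.0125 0.0295 0 0; -0.0125 0.0295 0 0; -0.0125 0.0295 0 0; -0.0125 0.0295 0 0; -0.0125 0.0295 0 0; -0.0125 0.0295 0 0; -0.0125 0.0295 0 0; -0.0125 0.0295 0 0; -0.0125 0.0295 0 0; -0.0125 0.0295 0 0; -0.0125 0.0295 0 0; -0.0125 0.0295 0 0; -0.0125 0.0295 0 0; -0.006 0.005 0 0; 0 0 0 0; 0 0 0 0'
python3 - <<'E'
from h import *
st=get_state();print(st["q"],st["tool_pos"],st["ee_rot"])
for n in("scene","top"):
    s=snapshot(n);cv2.imwrite(f"pics/{n}1.png",s["img"])
E
```

```text
t: 2.78
tool_pos: [482.4, -71.4, 262.0]
ee_rot: [-3.141, -0.001, -3.14]
force: [0.2, -0.3, 0.3]
grip_width: 86.7
[ 1.86877931e-01  1.20735130e-01 -2.50239269e-01 -1.08259754e-04
 -1.20110186e+00 -1.75560194e+00] [482.40785324 -71.38436525 261.99735829] [-3.14145664e+00 -1.27668139e-03 -3.13955960e+00]
```

View pics/scene1.png

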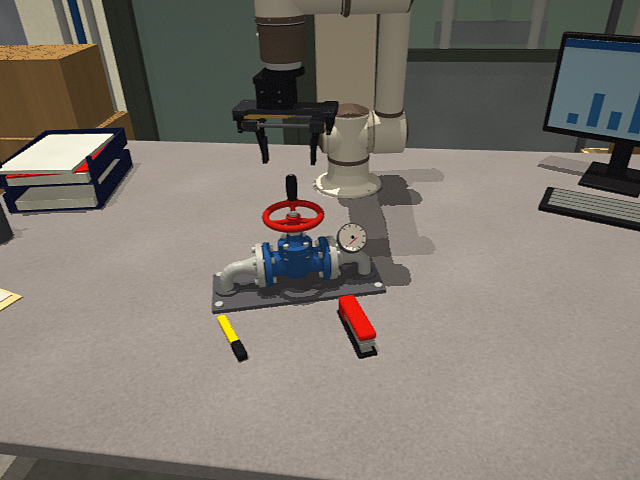

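```bash
python3 -m handwheel '0.0045 0 0.01 0; 0 0 0.02 0; 0 0 0.02 0; 0 0 0.0145 0; 0 0 0.008 0; 0 0 0 0; 0 0 0 0'
python3 -m handwheel '0 0 0 0; 0 0 0 0; 0 0 0 0; 0 0 0 0; 0 0 0 0; 0 0 0 0; 0 0 0 0; 0 0 0 0' 1
python3 - <<'E'
from h import *
for n in("scene","top"):
    s=snapshot(n);cv2.imwrite(f"pics/{n}2.png",s["img"])
st=get_state();print(st["t"],st["tool_pos"],st["force"],st["grip_width"])
E
```

```text
t: 3.47
tool_pos: [478.2, -72.2, 190.4]
ee_rot: [-3.141, 0.0, 3.141]
force: [0.6, -0.4, 0.3]
grip_width: 86.7
t: 4.13
tool_pos: [478.2, -71.3, 190.1]
ee_rot: [-3.142, 0.0, 3.142]
force: [-0.4, 0.2, 0.4]
grip_width: 41.9
4.2333 [478.2135936  -71.35654588 190.01947431] [-0.65867975  0.20628997  0.35644216] 33.67434033676708
```

View pics/scene2.png

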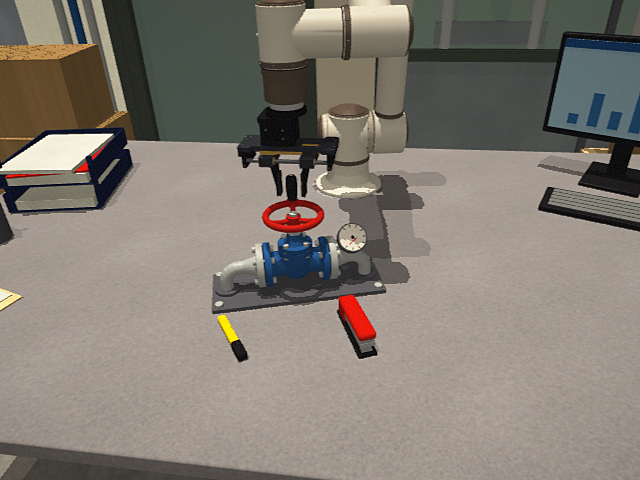

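Fingers are straddling the handle (about px 278 and 306, handle at 291,185) and still closing. A few more rows.

```bash
python3 -m handwheel '0 0 0 0; 0 0 0 0; 0 0 0 0; 0 0 0 0; 0 0 0 0; 0 0 0 0'
python3 - <<'E'
from h import *
S={n:snapshot(n) for n in("scene","top")}
for n,s in S.items():cv2.imwrite(f"pics/{n}3.png",s["img"])
st=get_state();print(st["t"],st["tool_pos"],st["force"],st["grip_width"],st["q"])
h=st["tool_pos"][:2]-[531.5,-59.7];print(np.hypot(*h),np.degrees(np.arctan2(h[1],h[0]))%360)
# rows for closing: clockwise from angle a0 to a1 about centre, N rows
def rows(a0,a1,N,r=55.):
    a=np.radians(np.linspace(a0,a1,N+1));d=np.diff(np.stack([r*np.cos(a),r*np.sin(a)],1),axis=0)
    for A,(x,y) in zip(np.degrees(a[1:]),d):print(round(A,1),"%.4f %.4f"%(-x/1000,y/1000))
a=np.degrees(np.arctan2(h[1],h[0]))%360
rows(a,a-180,20)
E
```

```text
t: 4.73
tool_pos: [478.2, -71.3, 190.0]
ee_rot: [3.141, -0.0, 3.141]
force: [-0.4, 0.9, 0.6]
grip_width: 23.5
4.8333 [478.24211107 -71.3012789  190.03946529] [0.10636072 0.66470488 0.62814302] 23.588234753929846 [ 1.88707439e-01  1.72305818e-01 -3.78076015e-01 -1.96498825e-04
 -1.02032340e+00 -1.75961028e+00]
54.50681062763881 192.2888886913118
183.3 0.0012 0.0086
174.3 -0.0002 0.0086
165.3 -0.0015 0.0085
156.3 -0.0028 0.0081
147.3 -0.0041 0.0076
138.3 -0.0052 0.0069
129.3 -0.0062 0.0060
120.3 -0.0071 0.0049
111.3 -0.0078 0.0038
102.3 -0.0083 0.0025
93.3 -0.0086 0.0012
84.3 -0.0086 -0.0002
75.3 -0.0085 -0.0015
66.3 -0.0081 -0.0028
57.3 -0.0076 -0.0041
48.3 -0.0069 -0.0052
39.3 -0.0060 -0.0062
30.3 -0.0049 -0.0071
21.3 -0.0038 -0.0078
12.3 -0.0025 -0.0083
```

```bash
python3 -c "
import cv2
a=cv2.imread('pics/scene3.png')[120:260,210:370];b=cv2.imread('pics/top3.png')[190:340,290:450]
cv2.imwrite('pics/z3.png',cv2.hconcat([cv2.resize(a,(400,350)),cv2.resize(b,(373,350))]))"
```

```text
(no output)
```

View pics/z3.png

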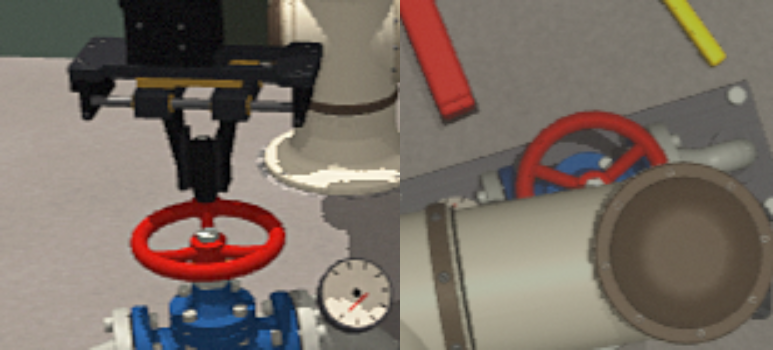

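```bash
python3 -m handwheel '0.0012 0.0086 0 0; -0.0002 0.0086 0 0; -0.0015 0.0085 0.0001 0; -0.0028 0.0081 0 0; -0.0041 0.0076 0.0001 0; -0.0052 0.0069 0 0; -0.0062 0.0060 0.0001 0; -0.0071 0.0049 0 0; -0.0078 0.0038 0.0001 0; -0.0083 0.0025 0 0; -0.0086 0.0012 0.0001 0; 0 0 0 0; 0 0 0 0'
python3 - <<'E'
from h import *
st=get_state();print(st["tool_pos"],st["force"],st["grip_width"],st["wrist_torque"])
h=st["tool_pos"][:2]-[531.5,-59.7];print(np.hypot(*h),np.degrees(np.arctan2(h[1],h[0]))%360)
s=snapshot("scene");cv2.imwrite("pics/scene4.png",s["img"][100:340,160:480].repeat(2,0).repeat(2,1))
E
```

```text
t: 5.92
tool_pos: [529.5, -4.1, 189.5]
ee_rot: [3.141, 0.001, -3.141]
force: [-0.4, -2.3, -0.3]
grip_width: 23.4
[529.49085991  -4.11933164 189.46408035] [-0.35871952 -2.33099219 -0.31531619] 23.420810963054677 [-0.76468361  0.0509598   0.02329109]
55.616969887360895 92.07023683796575
```

View pics/scene4.png

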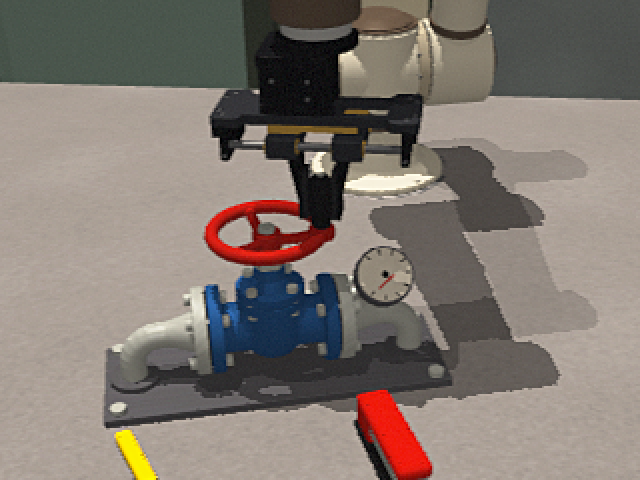

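```bash
python3 -m handwheel '-0.0086 -0.0002 0 0; -0.0085 -0.0015 0.0001 0; -0.0081 -0.0028 0 0; -0.0076 -0.0041 0.0001 0; -0.0069 -0.0052 0 0; -0.0060 -0.0062 0.0001 0; -0.0049 -0.0071 0 0; 0 0 0 0; 0 0 0 0'
python3 - <<'E'
from h import *
st=get_state();print(st["tool_pos"],st["force"],st["grip_width"],st["wrist_torque"])
h=st["tool_pos"][:2]-[531.5,-59.7];print(np.hypot(*h),np.degrees(np.arctan2(h[1],h[0])))
E
```

```text
t: 6.72
tool_pos: [580.5, -33.2, 189.3]
ee_rot: [-3.14, 0.002, 3.14]
force: [-0.4, -3.2, -0.7]
grip_width: 23.4
[580.46107176 -33.16096629 189.26587343] [-0.37018612 -3.2375963  -0.74832962] 23.43516230300393 [-0.96175026  0.07670857 -0.02544302]
55.691173965594274 28.459621857424022
```

```bash
cat > r.py <<'E'
from h import *
st=get_state();print(st["tool_pos"].round(2),st["force"].round(2),st["wrist_torque"].round(2),st["grip_width"].round(2))
h=st["tool_pos"][:2]-[531.5,-59.7];print(np.hypot(*h),np.degrees(np.arctan2(h[1],h[0])))
E
python3 -m handwheel '-0.0007 -0.0013 0 0; -0.0006 -0.0013 0 0; -0.0006 -0.0013 0 0; -0.0005 -0.0013 0 0; 0 0 0 0'; python3 r.py
python3 -m handwheel '-0.0005 -0.0014 0 0; -0.0005 -0.0014 0 0; 0 0 0 0'; python3 r.py
python3 -m handwheel '-0.0005 -0.0014 0 0; -0.0004 -0.0014 0 0; 0 0 0 0'; python3 r.py
```

```text
t: 7.13
tool_pos: [582.1, -36.6, 189.2]
ee_rot: [3.141, 0.001, -3.142]
force: [-0.8, 3.1, -0.2]
grip_width: 23.7
t: 7.38
tool_pos: [583.3, -39.7, 189.3]
ee_rot: [3.141, 0.001, 3.141]
force: [-1.0, 3.0, -0.6]
grip_width: 23.3
t: 7.63
tool_pos: [584.3, -42.7, 189.3]
ee_rot: [3.141, 0.001, 3.141]
force: [1.0, 3.2, -1.1]
grip_width: 23.2Traceback (most recent call last):
  File "r.py", line 2, in <module>
    st=get_state();print(st["tool_pos"].round(2),st["force"].round(2),st["wrist_torque"].round(2),st["grip_width"].round(2))
                                                                                                  ^^^^^^^^^^^^^^^^^^^^^^
AttributeError: 'float' object has no attribute 'round'
Traceback (most recent call last):
  File "r.py", line 2, in <module>
    st=get_state();print(st["tool_pos"].round(2),st["force"].round(2),st["wrist_torque"].round(2),st["grip_width"].round(2))
                                                                                                  ^^^^^^^^^^^^^^^^^^^^^^
AttributeError: 'float' object has no attribute 'round'
Traceback (most recent call last):
  File "r.py", line 2, in <module>
    st=get_state();print(st["tool_pos"].round(2),st["force"].round(2),st["wrist_torque"].round(2),st["grip_width"].round(2))
                                                                                                  ^^^^^^^^^^^^^^^^^^^^^^
AttributeError: 'float' object has no attribute 'round'
```

```bash
sed -i 's/st\["grip_width"\].round(2)/round(st["grip_width"],2)/' r.py
python3 -m handwheel '-0.0003 -0.0010 0 0; -0.0003 -0.0010 0 0; 0 0 0 0'; python3 r.py
```

```text
t: 7.88
tool_pos: [584.6, -43.6, 189.2]
ee_rot: [3.14, 0.001, 3.141]
force: [-0.5, 7.2, -0.1]
grip_width: 23.4
[584.57 -43.59 189.23] [-0.45  7.2  -0.13] [2.18 0.2  0.  ] 23.35
55.4642223777888 16.881211376984457
```

```bash
python3 -m handwheel '-0.0003 -0.0010 0 0; -0.0003 -0.0010 0 0; 0 0 0 0'; python3 r.py
python3 -m handwheel '-0.0003 -0.0010 0 0; -0.0003 -0.0010 0 0; 0 0 0 0; 0 0 0 0'; python3 r.py
```

```text
t: 8.13
tool_pos: [584.8, -44.3, 189.2]
ee_rot: [3.138, 0.0, 3.141]
force: [-0.6, 10.6, 1.2]
grip_width: 23.1
[584.83 -44.3  189.21] [-0.56 10.6   1.2 ] [3.57 0.62 0.05] 23.07
55.509031081581995 16.102616284600572
t: 8.47
tool_pos: [585.1, -44.9, 189.1]
ee_rot: [3.136, -0.0, -3.141]
force: [-3.4, 15.5, 1.5]
grip_width: 23.5
[585.08 -44.92 189.11] [-3.39 15.47  1.54] [4.89 1.04 0.  ] 23.48
55.583784724728446 15.420722374129694
```

```bash
python3 -m handwheel '0.0006 0.0020 0 0; 0.0006 0.0020 0 0; 0.0006 0.0020 0 0; 0 0 0 0'; python3 r.py
python3 - <<'E'
from h import *
a=np.radians(17.7+9*np.arange(21));d=np.diff(np.stack([55*np.cos(a),55*np.sin(a)],1),axis=0)
print("; ".join("%.4f %.4f %s 0"%(-x/1000,y/1000,"-0.0001" if i%2 else "0") for i,(x,y) in enumerate(d)))
S={n:snapshot(n) for n in("scene","top")}
for n,s in S.items():cv2.imwrite(f"pics/{n}5.png",s["img"])
s=S["scene"];cv2.imwrite("pics/z5.png",s["img"][100:340,160:480].repeat(2,0).repeat(2,1))
E
```

```text
t: 8.8
tool_pos: [584.3, -42.9, 189.4]
ee_rot: [-3.141, 0.001, -3.141]
force: [0.9, 2.5, -2.2]
grip_width: 23.3
[584.26 -42.86 189.36] [ 0.88  2.49 -2.24] [ 0.62 -0.52  0.03] 23.33
55.384849881969124 17.70582208100406
0.0033 0.0080 0 0; 0.0045 0.0074 -0.0001 0; 0.0056 0.0066 0 0; 0.0065 0.0056 -0.0001 0; 0.0073 0.0045 0 0; 0.0080 0.0033 -0.0001 0; 0.0084 0.0021 0 0; 0.0086 0.0007 -0.0001 0; 0.0086 -0.0006 0 0; 0.0084 -0.0020 -0.0001 0; 0.0080 -0.0033 0 0; 0.0074 -0.0045 -0.0001 0; 0.0066 -0.0056 0 0; 0.0056 -0.0065 -0.0001 0; 0.0045 -0.0073 0 0; 0.0033 -0.0080 -0.0001 0; 0.0021 -0.0084 0 0; 0.0007 -0.0086 -0.0001 0; -0.0006 -0.0086 0 0; -0.0020 -0.0084 -0.0001 0
```

View pics/z5.png

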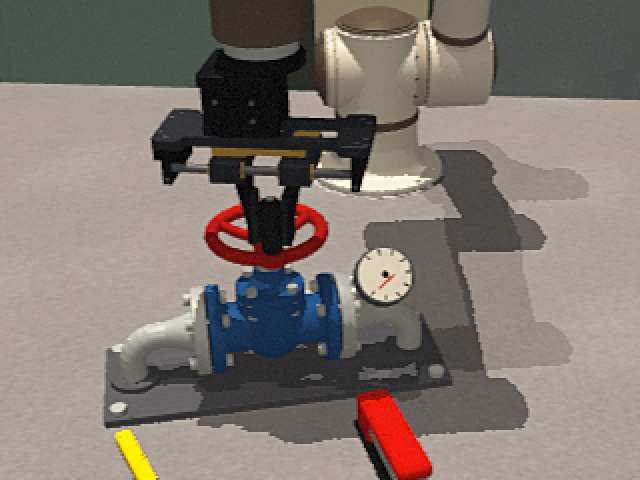

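```bash
python3 -m handwheel '0.0033 0.0080 0 0; 0.0045 0.0074 -0.0001 0; 0.0056 0.0066 0 0; 0.0065 0.0056 -0.0001 0; 0.0073 0.0045 0 0; 0.0080 0.0033 -0.0001 0; 0.0084 0.0021 0 0; 0.0086 0.0007 -0.0001 0; 0.0086 -0.0006 0 0; 0.0084 -0.0020 -0.0001 0; 0.0080 -0.0033 0 0; 0.0074 -0.0045 -0.0001 0; 0.0066 -0.0056 0 0; 0.0056 -0.0065 -0.0001 0; 0.0045 -0.0073 0 0; 0.0033 -0.0080 -0.0001 0; 0.0021 -0.0084 0 0; 0.0007 -0.0086 -0.0001 0; -0.0006 -0.0086 0 0; -0.0020 -0.0084 -0.0001 0'; python3 r.py
python3 -m handwheel '0 0 0 0'; python3 r.py
```

```text
t: 10.57
tool_pos: [478.9, -75.2, 190.0]
ee_rot: [3.138, 0.002, 3.141]
force: [5.4, 6.5, -6.1]
grip_width: 23.4
[478.94 -75.18 190.05] [ 5.36  6.47 -6.13] [ 1.89 -1.74  0.02] 23.41
54.789319813348555 -163.58381350774218
t: 10.65
tool_pos: [479.3, -76.1, 190.1]
ee_rot: [3.14, 0.002, 3.14]
force: [6.2, 1.8, -5.7]
grip_width: 23.3
[479.32 -76.14 190.07] [ 6.24  1.78 -5.73] [ 0.38 -1.86  0.01] 23.27
54.70904229436918 -162.51416970939962
```

```bash
python3 -m handwheel '-0.0040 -0.0080 0 0; -0.0045 -0.0074 -0.0001 0; -0.0056 -0.0066 0 0; -0.0065 -0.0056 -0.0001 0; -0.0073 -0.0045 0 0; -0.0080 -0.0033 -0.0001 0; -0.0084 -0.0021 0 0; -0.0086 -0.0007 -0.0001 0; -0.0086 0.0006 0 0; -0.0084 0.0020 -0.0001 0; -0.0080 0.0033 0 0; -0.0074 0.0045 -0.0001 0; -0.0066 0.0056 0 0; -0.0056 0.0065 -0.0001 0; -0.0045 0.0073 0 0; -0.0033 0.0080 -0.0001 0; -0.0021 0.0084 0 0; -0.0007 0.0086 -0.0001 0; 0.0006 0.0086 0 0; 0.0020 0.0084 -0.0001 0'; python3 r.py
python3 -m handwheel '0 0 0 0'; python3 r.py
```

```text
t: 12.32
tool_pos: [584.7, -42.6, 191.0]
ee_rot: [-3.14, -0.001, -3.141]
force: [-3.3, -6.7, -1.7]
grip_width: 23.2
[584.7  -42.56 191.01] [-3.34 -6.72 -1.68] [-1.89  1.03  0.03] 23.24
55.8911714048588 17.86353674105314
t: 12.4
tool_pos: [584.3, -41.4, 191.0]
ee_rot: [-3.141, -0.001, -3.14]
force: [-4.3, -1.2, -0.1]
grip_width: 23.2
[584.29 -41.41 190.98] [-4.32 -1.15 -0.13] [-0.38  1.24 -0.03] 23.16
55.86970214193813 19.106068400624178
```

```bash
python3 -m handwheel '0.0036 0.0077 0 0; 0.0045 0.0074 -0.0001 0; 0.0056 0.0066 0 0; 0.0065 0.0056 -0.0001 0; 0.0073 0.0045 0 0; 0.0080 0.0033 -0.0001 0; 0.0084 0.0021 0 0; 0.0086 0.0007 -0.0001 0; 0.0086 -0.0006 0 0; 0.0084 -0.0020 -0.0001 0; 0.0080 -0.0033 0 0; 0.0074 -0.0045 -0.0001 0; 0.0066 -0.0056 0 0; 0.0056 -0.0065 -0.0001 0; 0.0045 -0.0073 0 0; 0.0033 -0.0080 -0.0001 0; 0.0021 -0.0084 0 0; 0.0007 -0.0086 -0.0001 0; -0.0006 -0.0086 0 0; -0.0020 -0.0084 -0.0001 0'; python3 r.py
python3 -m handwheel '0 0 0 0'; python3 r.py
python3 - <<'E'
from h import *
s=snapshot("scene");cv2.imwrite("pics/z6.png",s["img"][100:340,160:480].repeat(2,0).repeat(2,1))
E
```

```text
t: 14.07
tool_pos: [479.5, -76.6, 192.2]
ee_rot: [3.14, 0.002, 3.141]
force: [5.4, 5.8, -6.0]
grip_width: 23.7
[479.54 -76.63 192.18] [ 5.44  5.83 -5.99] [ 1.87 -1.47 -0.02] 23.66
54.65209953259786 -161.95639776830572
t: 14.15
tool_pos: [479.9, -77.6, 192.2]
ee_rot: [3.141, 0.001, 3.14]
force: [5.1, 1.1, -7.0]
grip_width: 23.3
[479.92 -77.62 192.21] [ 5.06  1.1  -7.03] [ 0.44 -1.48  0.  ] 23.25
54.599788285402695 -160.8421804819332
```

View pics/z6.png

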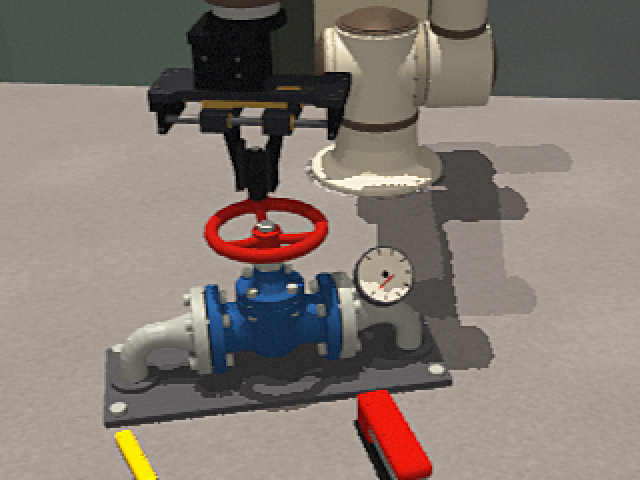

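Run:
```python
from h import *
a=np.radians(199.3+9*np.arange(19));d=np.diff(np.stack([55*np.cos(a),55*np.sin(a)],1),axis=0)
print("; ".join("%.4f %.4f %s 0"%(-x/1000,y/1000,"-0.0001" if i%2 else "0") for i,(x,y) in enumerate(d)))
```

```text
-0.0035 -0.0079 0 0; -0.0047 -0.0073 -0.0001 0; -0.0058 -0.0064 0 0; -0.0067 -0.0055 -0.0001 0; -0.0075 -0.0043 0 0; -0.0080 -0.0031 -0.0001 0; -0.0084 -0.0018 0 0; -0.0086 -0.0005 -0.0001 0; -0.0086 0.0009 0 0; -0.0083 0.0022 -0.0001 0; -0.0079 0.0035 0 0; -0.0073 0.0047 -0.0001 0; -0.0064 0.0058 0 0; -0.0055 0.0067 -0.0001 0; -0.0043 0.0075 0 0; -0.0031 0.0080 -0.0001 0; -0.0018 0.0084 0 0; -0.0005 0.0086 -0.0001 0
```

```bash
python3 -m handwheel '-0.0040 -0.0079 0 0; -0.0047 -0.0073 0 0; -0.0058 -0.0064 0 0; -0.0067 -0.0055 -0.0001 0; -0.0075 -0.0043 0 0; -0.0080 -0.0031 -0.0001 0; -0.0084 -0.0018 0 0; -0.0086 -0.0005 -0.0001 0; -0.0086 0.0009 0 0; -0.0083 0.0022 -0.0001 0; -0.0079 0.0035 0 0; -0.0073 0.0047 -0.0001 0; -0.0064 0.0058 0 0; -0.0055 0.0067 -0.0001 0; -0.0043 0.0075 0 0; -0.0031 0.0080 -0.0001 0; -0.0018 0.0084 0 0; -0.0005 0.0086 -0.0001 0; 0 0 0 0; 0 0 0 0'; python3 r.py
```

```text
t: 15.87
tool_pos: [586.9, -55.1, 193.1]
ee_rot: [3.139, 0.001, -3.141]
force: [-2.3, 2.3, 0.3]
grip_width: 23.5
[586.92 -55.13 193.08] [-2.25  2.32  0.34] [ 0.66  0.68 -0.01] 23.47
55.6108011947805 4.717150108566467
```

```bash
python3 -m handwheel '0.0002 0.0023 0 0; 0.0003 0.0023 0 0; 0.0004 0.0023 -0.0001 0; 0.0005 0.0023 0 0; 0 0 0 0; 0 0 0 0'; python3 r.py
```

```text
t: 16.37
tool_pos: [585.7, -47.7, 193.2]
ee_rot: [3.141, 0.001, 3.141]
force: [-0.2, -3.0, -1.6]
grip_width: 23.5
[585.67 -47.72 193.25] [-0.17 -3.01 -1.56] [-0.84 -0.09 -0.  ] 23.48
55.48435779824224 12.473525787308887
```

```bash
python3 -m handwheel '0.0004 0.0015 0 0; 0.0004 0.0015 0 0; 0.0004 0.0015 0 0; 0 0 0 0; 0 0 0 0'; python3 r.py; sleep 0; python3 r.py
```

```text
t: 16.78
tool_pos: [584.4, -43.0, 193.3]
ee_rot: [3.141, 0.001, -3.142]
force: [1.2, -2.1, -1.3]
grip_width: 23.1
[584.4  -43.03 193.29] [ 1.19 -2.08 -1.28] [-0.84 -0.33  0.02] 23.06
55.460463046644804 17.487318350574263
[584.4  -43.03 193.29] [ 1.19 -2.08 -1.28] [-0.84 -0.33  0.02] 23.06
55.460463046644804 17.487318350574263
```

```bash
python3 -m handwheel '0.0001 0.0004 0 0; 0.0001 0.0004 0 0; 0 0 0 0; 0 0 0 0; 0 0 0 0'; python3 r.py
python3 - <<'E'
from h import *
S={n:snapshot(n) for n in("scene","top")}
for n,s in S.items():cv2.imwrite(f"pics/{n}7.png",s["img"])
a=cv2.imread("pics/scene5.png")[180:240,245:345];b=S["scene"]["img"][180:240,245:345]
cv2.imwrite("pics/z7.png",cv2.vconcat([cv2.resize(x,None,fx=5,fy=5,interpolation=cv2.INTER_CUBIC) for x in(a,b)]))
E
python3 r.py
```

```text
t: 17.2
tool_pos: [584.2, -42.4, 193.3]
ee_rot: [3.141, 0.001, 3.141]
force: [1.6, -2.9, -1.5]
grip_width: 23.4
[584.2  -42.44 193.29] [ 1.62 -2.9  -1.52] [-0.9  -0.54  0.  ] 23.41
55.45357079677572 18.13280321353607
[584.21 -42.43 193.32] [ 1.77 -2.35 -0.8 ] [-0.88 -0.64  0.02] 23.41
55.47267854399771 18.142078044615168
```

View pics/z7.png

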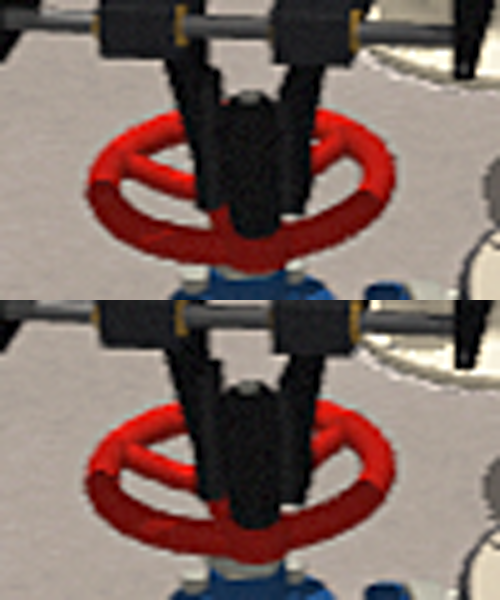

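View pics/top7.png

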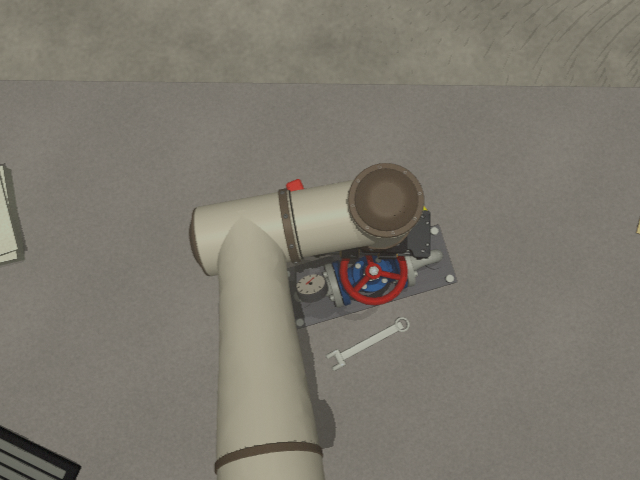

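Run:
```python
import cv2,numpy as np
for n,(r0,r1,c0,c1) in {"top":(262,306,338,408),"scene":(196,236,258,328)}.items():
    a=cv2.imread(f"pics/{n}5.png");b=cv2.imread(f"pics/{n}7.png")
    def redm(x):
        x=x.astype(np.float32);v=np.clip(x[...,2]-np.maximum(x[...,0],x[...,1]),0,255)[r0:r1,c0:c1]
        return cv2.resize(v,None,fx=4,fy=4,interpolation=cv2.INTER_CUBIC)
    A,B=redm(a),redm(b)
    W=np.eye(2,3,dtype=np.float32)
    cc,W=cv2.findTransformECC(A,B,W,cv2.MOTION_EUCLIDEAN,(3,300,1e-7),None,5)
    print(n,cc,np.degrees(np.arctan2(W[1,0],W[0,0])),W[:,2]/4)
a=cv2.imread("pics/top5.png")[240:310,330:415];b=cv2.imread("pics/top7.png")[240:310,330:415]
cv2.imwrite("pics/z8.png",cv2.hconcat([cv2.resize(x,None,fx=4.6,fy=4.6,interpolation=cv2.INTER_CUBIC) for x in(a,b)]))
```

```text
top 0.9966615231302537 0.027267031 [ 0.18341455 -0.10485054]
scene 0.994357320238958 0.05260794 [-0.04019952 -1.8254209 ]
```

View pics/z8.png

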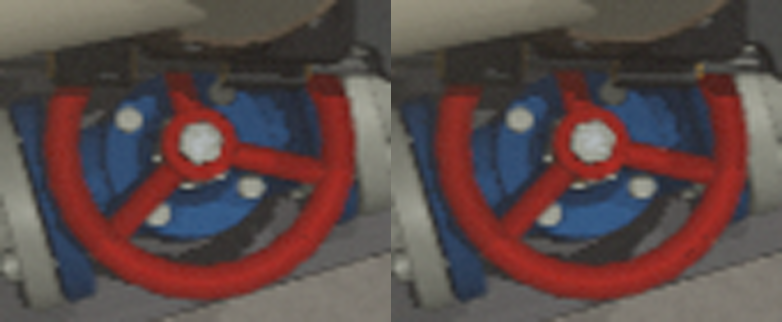

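```bash
python3 -m handwheel '0 0 0 0; 0 0 0 0; 0 0 0 0; 0 0 0 0; 0 0 0 0; 0 0 0 0; 0 0 0 0; 0 0 0 0; 0 0 0 0; 0 0 0 0; 0 0 0 0; 0 0 0 0'; python3 r.py; python3 -c "
from h import *
hand_in()"
```

```text
t: 18.3
tool_pos: [584.2, -42.5, 193.3]
ee_rot: [3.142, 0.001, 3.141]
force: [3.0, -1.2, -0.9]
grip_width: 23.5
[584.16 -42.46 193.28] [ 2.97 -1.23 -0.91] [-0.76 -0.96  0.05] 23.52
55.408910477859244 18.12811993967042
the job is handed in; nothing more can be done
```

The valve is now two full turns open from its stop, with the black handle still gripped, and I handed the job in at about 18.3 s.

- **Shutting:** I turned the wheel about half a turn clockwise. It stopped with the handle at about 17.6°, close to the 17.7° I measured from the plate bolts. The force then rose to about 15 N against roughly 3 N of running friction, so I took that as the hard stop.
- **Backing off:** I opened it two turns anticlockwise and crept up on the mark over the last 13° or so.
- **Setting check:** comparing pictures of the wheel shut and now, it is turned only 0.03° (top view) and 0.05° (scene view) away from exactly two turns. The wheel has also risen about 4 mm, as two turns should give.
- **Tool reading:** the tool angle reads 18.1° against 17.7° at shut. I put that 0.4° down to the fingers flexing under the opposite push.
- **Holding:** after a further 1 s hold the tool position was steady, with an opening of 23.5 mm on the handle and about 3 N of force. That is less than the packing friction.
- **Bystanders:** I did not touch the wrench, highlighter or stapler. In the last top view the wrench lies where it was, while the arm hid most of the highlighter and stapler, so I did not re-check those two.

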